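# Fit the charged battery into the cordless reading lamp and switch it on

## Task

Take the charged battery pack out of the charger and push it straight down into the battery bay of the reading lamp, past the sprung ball in the bay's side, until it is fully home and clicks held; then, with the pack let go, push the lamp's little switch lever right over to switch the lamp on. Feel for the click: the bay's cradle is height-adjustable and stands some millimetres higher or lower each time, so the depth is not known, and pressing down with more than about 20 N cracks it. Leave everything else standing where it is.

Things in the scene. Friction and masses are not known exactly. Their poses are not given: they have to be found in the camera images.
- pack_center (a point): Battery pack, 80 mm tall, about 0.22 kg, upright in one of the charger's two pockets. Point: its centre, 40 mm above its foot. Axes x across its thin side, y along its long side, z up. Grey head 30 (x) by 48 (y) by 32 mm high on top, to be gripped across x; below it a black shank 26 x 40 x 48 mm with a tapered foot. Turned half round about z it fits as well.
- pack: The same battery pack, point at the middle of its foot. The foot tapers over its lowest 11 mm, from 26 x 40 to 22 x 31 mm. Across each narrow side (+y and -y) runs a V groove, 9 mm wide, 3 mm deep, its middle 18 mm above the foot. The underside of the head is a shoulder 48 mm above the foot.
- lamp: Chrome cordless reading lamp, fixed, base plate 130 (x) by 250 (y) by 18 mm; point: middle of its underside, z up, y along the base. Battery bay at its +y end, switch lever beside it, and at the -y end (y = -108 mm) a post 150 mm tall whose arm with a shade leads outwards to -y, up to 270 mm high.
- bay (a point): Middle of the mouth of the lamp's battery bay with its cradle at the highest setting, 82 mm above the sideboard; axes as the lamp's. The cradle, a grey block 66 (x) by 86 (y) mm with a steel collar on top, slides stiffly in a sleeve and stands 0 to 14 mm lower than that. Well 28 (x) by 42 (y) mm: 1 mm play each side. Home: pack shoulder on the collar, pack centre 8 mm below the true mouth.
- ball (a joint): Sprung steel ball, 12 mm, in the bay's +y wall 30 mm below the mouth; 0 = fully out, grows as pushed back (m). The pack meets it 15 to 18 mm above home; passing it takes a push of 8 to 14 N, then less. It reads 0.002 to 0.003 against the shank and about 0.0005 once it has clicked into the groove, pack home. Sprung contacts in the floor lift the pack with 3 to 9 N over the last 4 mm.
- lever (a joint): Chrome switch lever of the lamp, a hinged stick on a black block: 0 = off, leaning 0.5 rad from upright towards the lamp's -x; 1.0 = on, leaning 0.5 rad to the lamp's +x, its stop. It starts at 0 to 0.15, moves with about 1.5 N at the tip and stays where it is left.
- lever_tip (a point): Middle of the 16 mm ball at the tip of the switch lever, 46 mm from the lever's pivot; stick 8 mm thick. Turns with the lever.
- lever_pivot (a point): Pivot of the switch lever, fixed on the lamp, 30 mm above the sideboard; 90 mm from the bay's middle to the lamp's -y. Axes as the lamp's.
- charger: White charger, fixed, 70 (x) by 150 (y) by 32 mm, point: middle of its underside. Two equal pockets, 18 mm deep (floor 14 mm above the sideboard), 36 mm to either side along y, long side along y. One holds the pack, the other the torch.
- torch: Pocket torch, round, 29 mm thick, 96 mm tall, standing in the charger's other pocket; point: middle of its foot. Leave it there.
- pencil_cup: Red plastic pencil cup, 80 mm wide, with pencils up to 145 mm; point: middle of its foot. Leave alone.
- ashtray: Square glass ashtray with keys, 125 x 125 x 36 mm; point: middle of its underside. Leave alone.
- hedgehog: Ceramic hedgehog figurine, about 110 x 85 x 80 mm; point: middle of its foot. Leave alone.
- bamboo_box: Bamboo box with a sliding lid, 105 x 185 x 72 mm; point: middle of its underside. Leave alone.
- remote: Black remote control lying flat, 46 x 165 x 18 mm; point: middle of its underside. Leave alone.
- coasters: Stack of round coasters, 96 mm wide, 28 mm high; point: middle of its underside. Leave alone.
- candle: Candle in an amber glass, 76 mm wide, 80 mm high; point: middle of its foot. Leave alone.
There are look-alikes about, which are no part of the job. Leave any green look-alike of the pack alone.

How it is judged:
By the outcome, as a careful person would: the job done as asked, in the order asked, and still so for the second after the job is handed in, with the robot touching nothing.
It also fails if it takes over 67 s, if anything falls off the work surface, if the arm or the gripper's body presses on something with over 40 N, if the wrist force passes 120 N, or if a joint passes its speed limit or range.

## Robot

A 6-joint arm with a two-finger parallel gripper is mounted at the origin on the work surface. World frame = base frame: x ahead of the robot, y to its left, z up, the work surface at z = 0. Lengths are in mm, angles in degrees, forces in N, time in s.
With the tool pointing down it reaches from about 275 to 825 mm from the base axis. Payload 5.2 kg.
Tool frame: the origin (TCP) lies between the finger pads; the fingertips stand 11 mm ahead of it and the grasp point (between the pads) lies 8 mm behind it; x points along the fingers, z is the direction in which the jaws open and shut, and the axes are right-handed (so a half turn about x gives the same grasp; the last joint's range is limited). The gripper opens to 93 mm and grips with 3 to 60 N. Pads are 15 mm wide; open, the fingers measure 128 mm over their backs; the gripper's body (75 mm by 188 mm) begins 65 mm behind the grasp point.
Start: joints at [-84.901, 14.817, 87.949, -0, 77.235, -11.62], TCP at [158.243, -526.749, 229.653] pointing down, gripper open.
Joint ranges: [-179.93, 179.93], [-52.35, 119.4], [10.71, 147.94], [-69.91, 249.91], [12.55, 155.21], [-178.61, 178.61]. Speed limits (degrees/s): [147.25, 147.25, 180, 180, 180, 180].

## Interface

Orientations are given as a 3x3 rotation matrix whose columns are the frame's x, y, z axes.
In Python, from cell import robot gives the robot as it stands. The module is installed in compiled form; this text tells all that it offers. Calls block until the motion is done:
- robot.move_ptp(position, orientation): joint-space move of the TCP to a pose.
- robot.servo_line(position, frame=None, v=150, force_limit=None): straight line of the TCP; frame=None keeps the orientation; v is the mean speed in mm/s. With force_limit (N) it stops when the force on the tool has changed by that much, and returns True; else False.
- robot.move_j(angles): joint-space move.
- robot.gripper_to(opening): opening from 0.0 (shut) to 1.0 (fully open); the grip force is fixed at half the most; returns when the fingers have stopped.
- robot.sleep(seconds).
- robot.inverse_kinematics(position, orientation): joint angles nearest the present ones, or None.
- robot.get_obs(): the state.
- robot.camera(name): name is "side" or "top" or "wrist"; returns (picture, depth): 384x512x3 uint8, red, green, blue; 384x512 float32, mm along the optical axis (not along the pixel's ray), 0 where there is no reading.
- robot.get_calibration(name): a dict with "fx", "fy", "cx", "cy" (pixels), "view" (4x4, takes a point from world to camera coordinates). Camera axes: x right, y down, z forward; pixel columns grow to the right and rows downward; lengths in mm; the calibration is good to about 2 mm. A picture is of the moment at which its call begins: read the wrist's pose just before it. get_calibration takes no time and is no camera call; for the wrist camera it gives the pose at the moment of the call.
A pose or a line that the arm cannot do raises robot.MotionError and nothing moves.
- robot.finish_job(): hands the job in, once; it reports no verdict.
The state is a dict: "t": time; "q": joint angles; "dq": joint speeds; "tau": joint torques, N m; "tcp_pos": TCP position; "orientation": TCP orientation; "contact_force": force on the tool from outside, world axes, zero at the start; "torque": the same for the moment, N m; "width": opening from 0.0 (shut) to 1.0 (fully open).
Only numpy, scipy, OpenCV 4.12 (cv2) and the standard library are available. Lean on these libraries where they do the work, as an engineer would, in place of code of your own. Each camera call takes 0.05 s, during which the arm holds its last target.

## Working session

There is one attempt and no reset: what is moved stays moved. The work goes in short steps, each a Python script; the robot and the scene stay as the last script left them, time stands still between calls to the robot, and variables do not carry over. Pictures are saved under pics/ and viewed, and the job is handed in when it is done.

```bash
mkdir -p pics; python3 - <<'E'
from cell import robot
import cv2,numpy as np,pickle
d={}
for n in ["top","side"]:
    p,z=robot.camera(n); cv2.imwrite(f"pics/{n}0.png",cv2.resize(p[:,:,::-1],(800,600),interpolation=cv2.INTER_CUBIC)); d[n]=(p,z,robot.get_calibration(n)); print(n,d[n][2])
pickle.dump(d,open("d0.pkl","wb"))
o=robot.get_obs();print(o)
E
```

```text
top {'fx': 495.9500650451956, 'fy': 495.9500650451956, 'cx': 254.3927301656006, 'cy': 187.27818749088246, 'view': array([[ 2.28422457e-02, -9.99700216e-01,  8.81535032e-03,
        -1.52348854e+01],
       [-9.95775451e-01, -2.35352042e-02, -8.87544134e-02,
         5.93619488e+02],
       [ 8.89352773e-02, -6.75075933e-03, -9.96014530e-01,
         1.73282103e+03],
       [ 0.00000000e+00,  0.00000000e+00,  0.00000000e+00,
         1.00000000e+00]])}
side {'fx': 407.76940884810466, 'fy': 407.76940884810466, 'cx': 246.51238002586473, 'cy': 182.42506260194514, 'view': array([[-9.99632580e-01, -2.63697485e-02, -6.27221284e-03,
         5.69470483e+02],
       [-1.06461914e-02,  5.94773500e-01, -8.03822830e-01,
         5.95658688e+01],
       [ 2.49271519e-02, -8.03460714e-01, -5.94835706e-01,
         1.38846178e+03],
       [ 0.00000000e+00,  0.00000000e+00,  0.00000000e+00,
         1.00000000e+00]])}
{'t': 0.1, 'q': array([-8.49007205e+01,  1.48564331e+01,  8.80018122e+01,  1.36328417e-04,
        7.72354163e+01, -1.16199973e+01]), 'dq': array([ 0.00094026, -0.07080882, -0.14590604,  0.04720392,  0.00527589,
       -0.05335358]), 'tau': array([ 2.42538335e-03, -4.38206649e+01, -2.84644282e+01,  7.21131312e-02,
        3.62351176e-02, -5.52472738e-05]), 'tcp_pos': array([ 158.20383478, -526.28189216,  228.9091312 ]), 'orientation': array([[-1.42983907e-04,  9.57725936e-01,  2.87682137e-01],
       [ 1.62843940e-03,  2.87681981e-01, -9.57724609e-01],
       [-9.99998664e-01,  3.31533719e-04, -1.60073254e-03]]), 'contact_force': array([-0.38790173, -0.31393182,  0.46510646]), 'torque': array([ 0.01358815, -0.02218476, -0.07538894]), 'width': 0.999277895905003}
```

View pics/top0.png

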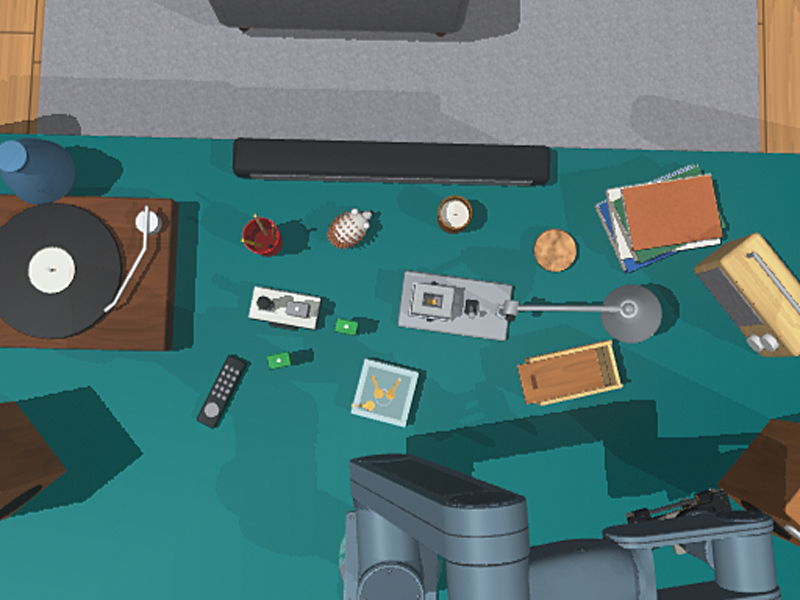

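View pics/side0.png

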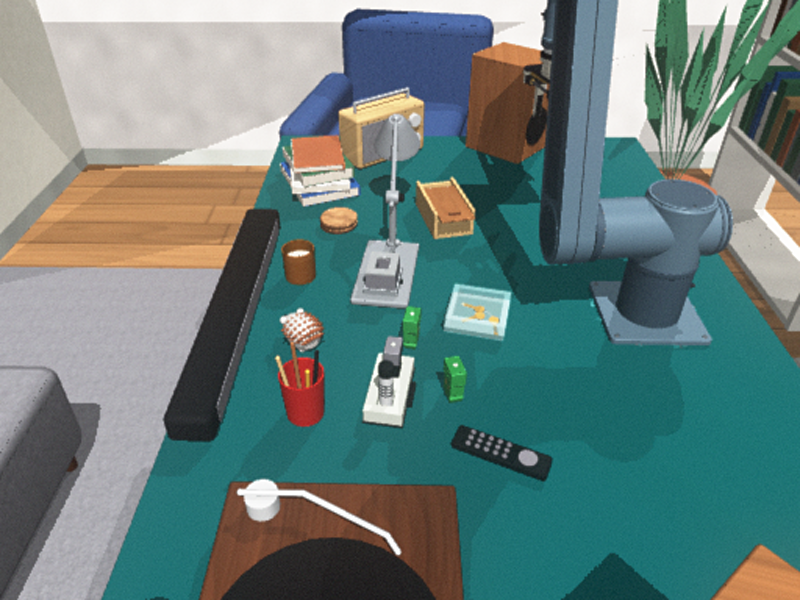

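```bash
cat > h.py <<'E'
import numpy as np,cv2
def back(c,z,u,v):
    P=np.array([(u-c['cx'])/c['fx']*z,(v-c['cy'])/c['fy']*z,z]);V=c['view'];return V[:3,:3].T@(P-V[:3,3])
def proj(c,P):
    V=c['view'];p=V[:3,:3]@np.asarray(P,float)+V[:3,3];return np.array([c['fx']*p[0]/p[2]+c['cx'],c['fy']*p[1]/p[2]+c['cy']])
def ray(c,u,v,h):
    V=c['view'];o=-V[:3,:3].T@V[:3,3];d=V[:3,:3].T@np.array([(u-c['cx'])/c['fx'],(v-c['cy'])/c['fy'],1]);return o+d*(h-o[2])/d[2]
def down(yaw_deg):
    # tool x down, tool z (jaw axis) at yaw in world
    a=np.radians(yaw_deg);x=np.array([0,0,-1.]);z=np.array([np.cos(a),np.sin(a),0]);return np.column_stack([x,np.cross(z,x),z])
def cloud(c,z):
    v,u=np.mgrid[:384,:512];P=np.stack([(u-c['cx'])/c['fx']*z,(v-c['cy'])/c['fy']*z,z],-1);V=c['view'];return (P-V[:3,3])@V[:3,:3]
E
python3 - <<'E'
import pickle;from h import *
d=pickle.load(open("d0.pkl","rb"));p,z,c=d['top']
for n,u,v in [("pack",299,309),("torch",267,303),("chg corner",252,288),("chg",318,328),("bay",434,300),("levertop",472,307),("lampc1",402,272),("lampc2",398,325),("lampc3",515,285),("lampc4",508,338),("green1",346,327),("green2",279,360),("post",510,308)]:
    u/=1.5625;v/=1.5625;print(n,back(c,float(z[round(v),round(u)]),u,v).round(0))
E
# enlarged crop
python3 - <<'E'
import cv2
i=cv2.imread('pics/top0.png')
cv2.imwrite('pics/crop0.png',cv2.resize(i[240:380,230:530],None,fx=2.66,fy=2.66,interpolation=cv2.INTER_CUBIC))
E
```

```text
pack [547. 212.  99.]
torch [557. 280. 109.]
chg corner [599. 333.   2.]
chg [510. 178.   9.]
bay [579. -85.  28.]
levertop [ 565. -171.   31.]
lampc1 [643. -11.   8.]
lampc2 [521.  -4.  18.]
lampc3 [ 619. -270.   14.]
lampc4 [ 498. -258.   -2.]
green1 [510. 110.  88.]
green2 [435. 255.  73.]
post [ 555. -236.  166.]
```

View pics/crop0.png

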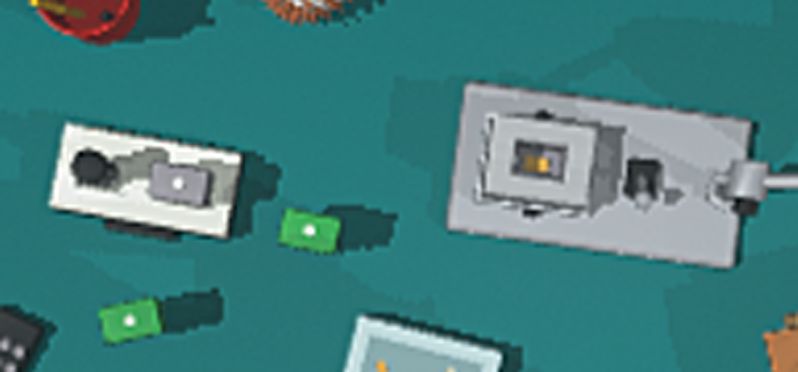

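```bash
python3 - <<'E'
from cell import robot
from h import *
import pickle
o=robot.get_obs()
c=robot.get_calibration("wrist");V=c['view'];o3=-V[:3,:3].T@V[:3,3]
R=o['orientation'];print("cam in tool",R.T@(o3-o['tcp_pos']),"axis",R.T@V[2,:3],"imgx",R.T@V[0,:3],c['fx'],c['cx'],c['cy'])
p=o['tcp_pos'];robot.servo_line([p[0],p[1],400],v=250)
for pos in [(547,212,330),(579,-95,330)]:
  for y in [-8,172]:
    print(pos,y,robot.inverse_kinematics(pos,down(y)))
E
```

```text
cam in tool [-156.39397828   82.05296502    0.59693195] axis [ 9.55943003e-01 -2.93551277e-01  7.88914521e-04] imgx [-1.03101095e-03 -6.69981020e-04  9.99999244e-01] 284.1411610765421 256.5588053019674 193.5735532965687
(547, 212, 330) -8 [ 1.02978932e+01  1.61636553e+01  7.23481181e+01 -2.54444375e-14
  9.14882266e+01  1.82978932e+01]
(547, 212, 330) 172 [ 1.02978932e+01  1.61636553e+01  7.23481181e+01 -2.54444375e-14
  9.14882266e+01 -1.61702107e+02]
(579, -95, 330) -8 [-2.02029016e+01  1.61742496e+01  7.23338343e+01 -2.54444375e-14
  9.14919161e+01 -1.22029016e+01]
(579, -95, 330) 172 [-20.20290164  16.17424961  72.33383429   0.          91.4919161
 167.79709836]
```

```bash
python3 - <<'E'
from cell import robot
from h import *
import pickle
robot.move_ptp((547,215,320),down(-8))
robot.servo_line((547,215,240))
c=robot.get_calibration("wrist");p,z=robot.camera("wrist")
pickle.dump((p,z,c),open("w1.pkl","wb"))
cv2.imwrite("pics/w1.png",cv2.resize(p[:,:,::-1],(800,600),interpolation=cv2.INTER_CUBIC))
o=robot.get_obs();print(o['t'],o['tcp_pos'],o['contact_force'])
P=cloud(c,z)
for n,lo,hi in [("packtop",88,100),("torch",102,120),("chg",26,37)]:
    m=(z>0)&(P[...,2]>lo)&(P[...,2]<hi);print(n,m.sum(),P[m].mean(0) if m.any() else 0)
E
```

```text
4.6167 [547.84783254 214.98361144 241.30694492] [ 0.58775539 -0.33790357  0.88046412]
packtop 2247 [628.36093274 258.4615579   94.68913131]
torch 1146 [619.7479248  292.83643151 110.45681201]
chg 7798 [621.31747455 222.86146717  32.76256445]
```

View pics/w1.png

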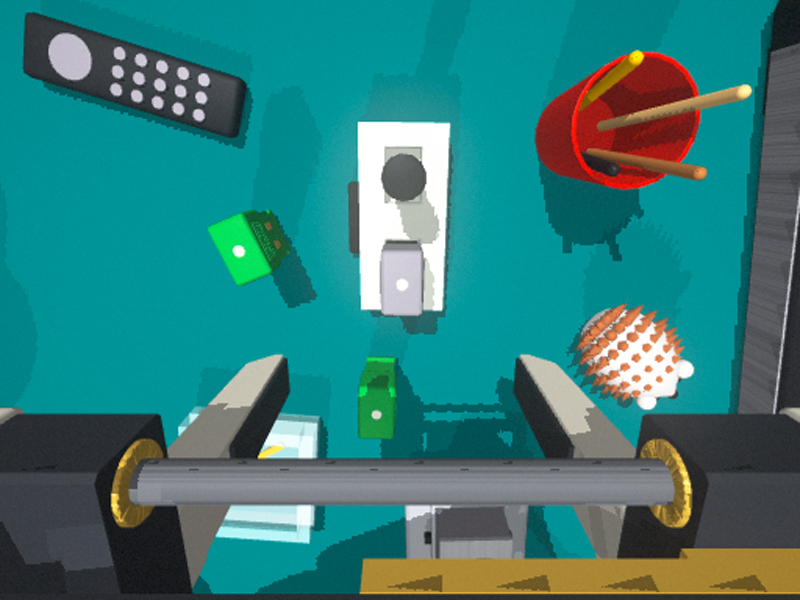

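The wrist view shows the pack's grey top at (402,285), the torch at (403,177), the charger aligned with the tool, and green look-alikes at (376,413) and (238,250).

```bash
python3 - <<'E'
import pickle;from h import *
p,z,c=pickle.load(open("w1.pkl","rb"));P=cloud(c,z)
def fit(m):
    Q=P[m];r=cv2.minAreaRect(Q[:,:2].astype(np.float32));return m.sum(),r,Q[:,2].mean()
reg=(np.abs(P[...,0]-547)<40)&(np.abs(P[...,1]-212)<38)
print(fit(reg&(P[...,2]>90)&(P[...,2]<99)))
reg=(np.abs(P[...,0]-557)<40)&(np.abs(P[...,1]-280)<38)
print("torch",fit(reg&(P[...,2]>105)&(P[...,2]<116)))
reg=(np.abs(P[...,0]-552)<60)&(np.abs(P[...,1]-250)<95)
m=reg&(P[...,2]>29)&(P[...,2]<35)&(p.min(-1)>150);print("chg",fit(m))
# color-based pack top
v,u=np.mgrid[:384,:512];print(P[182,257],P[175,257],p[175,257],p[182,250])
E
```

```text
(np.int64(1143), ((548.4006958007812, 217.64927673339844), (47.501651763916016, 30.361732482910156), 81.91913604736328), np.float64(95.10632013307662))
torch (np.int64(689), ((559.9053955078125, 288.69171142578125), (28.218074798583984, 27.511167526245117), 81.1103744506836), np.float64(111.08256430792864))
chg (np.int64(4394), ((554.259765625, 252.85955810546875), (150.12506103515625, 70.06747436523438), 81.24923706054688), np.float64(33.29407822279564))
[548.74091417 216.47194347  94.87141599] [549.85932311 224.40548232  95.37613498] [207 204 216] [211 204 218]
```

```bash
python3 - <<'E'
from cell import robot
from h import *
import pickle
d=pickle.load(open("d0.pkl","rb"));b=ray(d['top'][2],434/1.5625,300/1.5625,75);print(b)
robot.servo_line((550,215,320),v=300)
robot.move_ptp((b[0],b[1]-2,320),down(-6))
robot.servo_line((b[0],b[1]-2,225),v=250)
robot.sleep(0.15)
c=robot.get_calibration("wrist");p,z=robot.camera("wrist")
pickle.dump((p,z,c),open("w2.pkl","wb"))
cv2.imwrite("pics/w2.png",cv2.resize(p[:,:,::-1],(800,600),interpolation=cv2.INTER_CUBIC))
o=robot.get_obs();print(o['t'],o['tcp_pos'],o['contact_force'])
P=cloud(c,z);reg=(np.abs(P[...,0]-b[0])<60)&(np.abs(P[...,1]-b[1])<60)&(z>0)
print(np.histogram(P[reg][:,2],bins=range(0,100,2)))
E
```

```text
[575.04392593 -82.0229873   75.        ]
6.9167 [576.26877413 -84.10039135 227.2647327 ] [-0.16105502  0.18631397  0.75001147]
(array([   0,    0,    0,    0,    0,    0,    3,    8,  174, 2377,  621,
         22,  291,  147,  106,  145,  209,  213,   13,   18,    9,   33,
         23,   28,   14,   17,   25,   31,   31,   22,   21,   29,   55,
         39,   87,   64, 1573, 1809,    7,    0,    0,    0,    0,    0,
          0,    0,    0,    0,    0]), array([ 0,  2,  4,  6,  8, 10, 12, 14, 16, 18, 20, 22, 24, 26, 28, 30, 32,
       34, 36, 38, 40, 42, 44, 46, 48, 50, 52, 54, 56, 58, 60, 62, 64, 66,
       68, 70, 72, 74, 76, 78, 80, 82, 84, 86, 88, 90, 92, 94, 96, 98]))
```

View pics/w2.png

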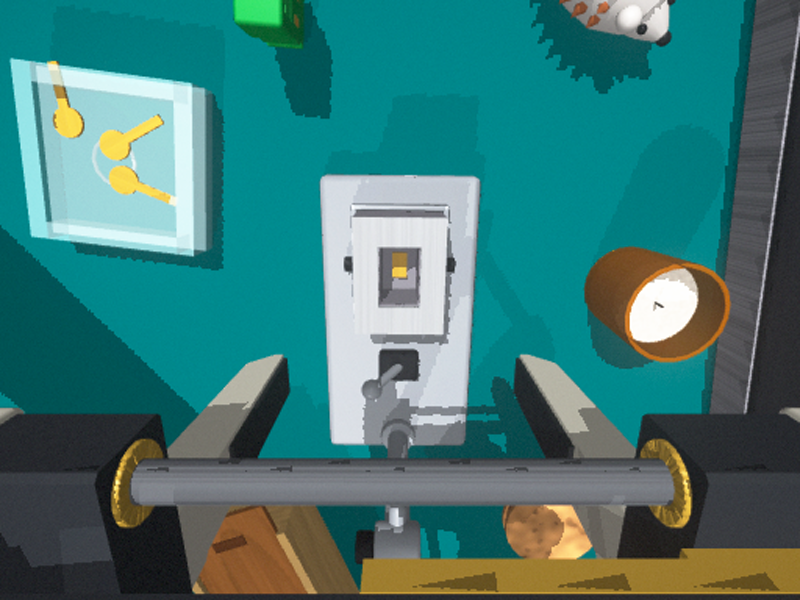

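The bay well is at (400,276) and the lever ball at (372,389), leaning to -x. The base is nearly vertical in the picture.

```bash
python3 - <<'E'
import pickle;from h import *
p,z,c=pickle.load(open("w2.pkl","rb"));P=cloud(c,z)
reg=(np.abs(P[...,0]-575)<60)&(np.abs(P[...,1]+80)<60)&(z>0)
m=reg&(P[...,2]>71)&(P[...,2]<78)
print("collar z",np.median(P[m][:,2]),np.percentile(P[m][:,2],[10,90]),cv2.minAreaRect(P[m][:,:2].astype(np.float32)))
# hole: project mouth pixels
top=np.median(P[m][:,2])
lab=m.astype(np.uint8)
cs,h=cv2.findContours(lab,cv2.RETR_CCOMP,cv2.CHAIN_APPROX_NONE)
for k,(ct,hh) in enumerate(zip(cs,h[0])):
    if len(ct)>30:
        Q=np.array([ray(c,a[0][0],a[0][1],top)[:2] for a in ct],np.float32);print(hh[3],len(ct),cv2.minAreaRect(Q),cv2.boundingRect(ct))
# base
m2=(np.abs(P[...,0]-565)<110)&(P[...,1]<60)&(P[...,1]>-280)&(P[...,2]>15.5)&(P[...,2]<21)
m2=cv2.morphologyEx(m2.astype(np.uint8),cv2.MORPH_OPEN,np.ones((3,3)))
n,l,s,_=cv2.connectedComponentsWithStats(m2);k=1+s[1:,4].argmax();Q=P[l==k];print("base",s[k],cv2.minAreaRect(Q[:,:2].astype(np.float32)))
# lever
u,v=372/1.5625,389/1.5625
print(P[int(v)-3:int(v)+4,int(u)-3:int(u)+4,:].reshape(-1,3)[::6].round(0), p[int(v),int(u)])
# subpixel crop
i=p[95:265,195:315,::-1];cv2.imwrite("pics/w2c.png",cv2.resize(i,None,fx=3.5*1,fy=3.5,interpolation=cv2.INTER_CUBIC))
E
```

```text
collar z 74.05936444477405 [73.09537175 74.93624191] ((576.2068481445312, -79.28643035888672), (86.53143310546875, 66.10266876220703), 83.43143463134766)
-1 265 ((576.2770385742188, -79.06184387207031), (85.80477142333984, 65.97383117675781), 83.40804290771484) (225, 139, 62, 75)
0 127 ((576.1727294921875, -78.42972564697266), (44.893165588378906, 31.967636108398438), 83.93013000488281) (241, 157, 29, 40)
base [ 205  112  102  173 9778] ((569.9990234375, -133.6359100341797), (247.5285186767578, 128.08106994628906), 83.37117767333984)
[[ 543. -159.   76.]
 [ 550. -160.   74.]
 [ 549. -160.   77.]
 [ 548. -161.   77.]
 [ 547. -162.   79.]
 [ 546. -162.   81.]
 [ 545. -163.   81.]
 [ 543. -165.   79.]
 [ 550. -166.   79.]] [118 122 128]
```

View pics/w2c.png

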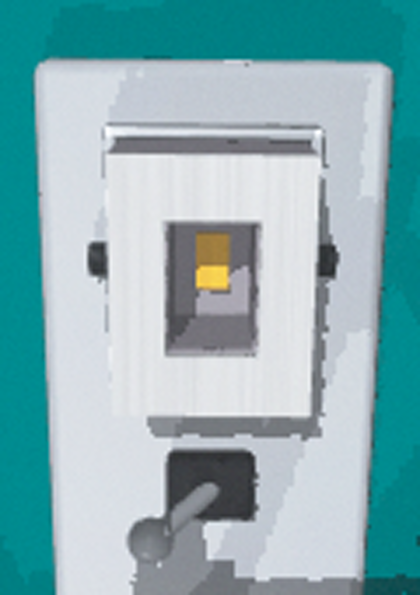

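```bash
python3 - <<'E'
from cell import robot
from h import *
def st(s):
    o=robot.get_obs();print(s,round(o['t'],2),o['tcp_pos'].round(2),o['contact_force'].round(2),o['torque'].round(2),round(o['width'],4));return o
robot.servo_line((576,-84,300),v=300)
R=down(-8.4)
robot.move_ptp((548.4,217.6,220),R); st('a')
robot.servo_line((548.4,217.6,77),v=150,force_limit=10); robot.sleep(0.2);st('down')
robot.gripper_to(0.2);st('grip')
robot.sleep(0.1);st('grip')
E
```

```text
a 8.51 [548.85 216.67 219.95] [ 0.59  0.5  -0.39] [-0.11 -0.07 -0.03] 0.9966
down 9.81 [548.99 217.75  77.96] [-0.39 -0.09  0.42] [-0.02 -0.1   0.03] 0.9978
grip 10.81 [548.41 217.59  76.97] [-0.61  0.59  0.65] [-0.06 -0.12  0.04] 0.3206
grip 10.91 [548.4  217.62  76.97] [ 0.13  0.24 -0.08] [-0.07 -0.08 -0.03] 0.3209
```

```bash
cat >> h.py <<'E'
def st(robot,s):
    o=robot.get_obs();print(s,round(o['t'],2),o['tcp_pos'].round(2),o['contact_force'].round(2),o['torque'].round(2),round(o['width'],4));return o
E
python3 - <<'E'
from cell import robot
from h import *
import pickle
robot.gripper_to(0.0);st(robot,'grip')
robot.servo_line((548.4,217.6,110),v=80);st(robot,'l')
robot.servo_line((548.4,217.6,240),v=250)
R=down(-6.6)
robot.move_ptp((576.2,-79,170),R);robot.sleep(0.3);st(robot,'above')
p,z=robot.camera("side");cv2.imwrite("pics/s3.png",cv2.resize(p[90:290,180:310,::-1],None,fx=3,fy=3,interpolation=cv2.INTER_CUBIC));pickle.dump((p,z),open("s3.pkl","wb"))
c=robot.get_calibration("wrist");p,z=robot.camera("wrist");pickle.dump((p,z,c),open("w3.pkl","wb"))
cv2.imwrite("pics/w3.png",cv2.resize(p[:,:,::-1],(800,600),interpolation=cv2.INTER_CUBIC))
E
```

```text
grip 11.12 [548.41 217.6   76.99] [ 1.09 -0.46 -0.58] [-0.07 -0.11 -0.01] 0.3161
l 11.69 [548.31 217.61 110.16] [-0.35  0.76 -2.49] [-0.01 -0.09  0.  ] 0.3217
above 13.82 [576.42 -77.99 170.28] [ 1.38 -0.92 -1.27] [-0.03 -0.08  0.05] 0.3205
```

View pics/s3.png

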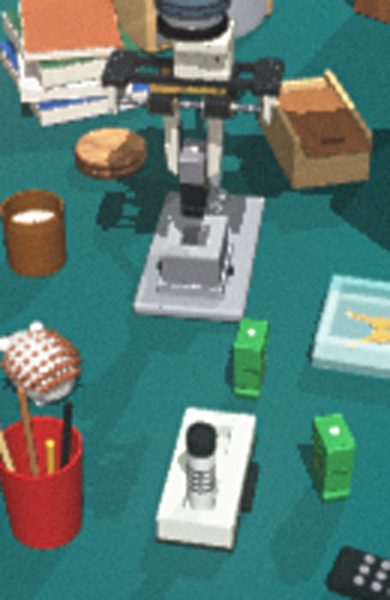

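View pics/w3.png

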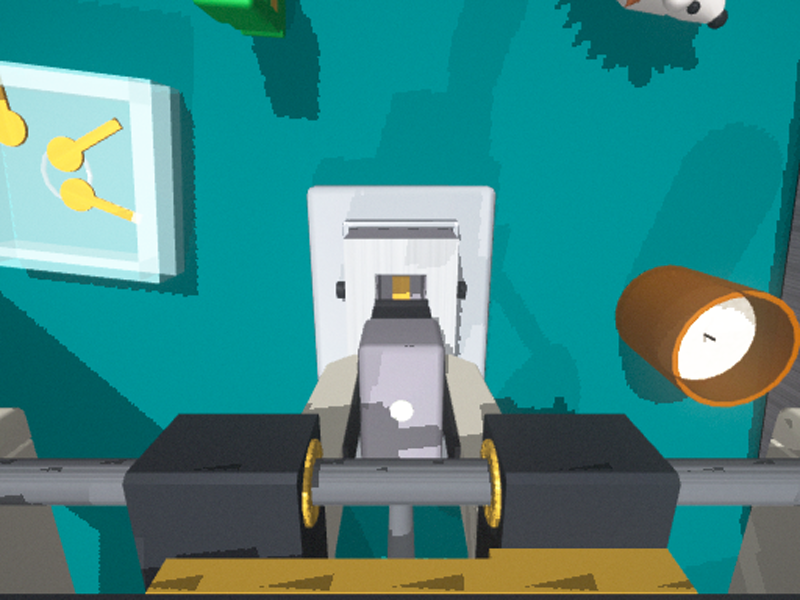

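```bash
python3 - <<'E'
import pickle;from h import *
p,z,c=pickle.load(open("w3.pkl","rb"));P=cloud(c,z)
ax=np.array([np.cos(np.radians(-6.6)),np.sin(np.radians(-6.6))]);ay=np.array([-ax[1],ax[0]])
L=(P[...,:2]-np.array([576.2,-79]))
X=L@ax;Y=L@ay
m=(z>0)&(np.abs(X)<20)&(np.abs(Y)<40)&(P[...,2]>182)&(P[...,2]<194)
print("head",m.sum(),np.median(P[m][:,2]),[X[m].min(),X[m].max()],[Y[m].min(),Y[m].max()])
m=(z>0)&(np.abs(X)<45)&(np.abs(Y)<60)&(P[...,2]>71)&(P[...,2]<78)
print("collar",m.sum(),np.median(P[m][:,2]),np.percentile(X[m],[0.5,99.5]),Y[m].max())
m=(z>0)&(np.abs(X)<18)&(np.abs(Y)<40)&(P[...,2]>105)&(P[...,2]<155)
for lo in range(104,190,6):
    mm=(z>0)&(np.abs(X)<20)&(np.abs(Y)<35)&(P[...,2]>lo)&(P[...,2]<lo+6)
    if mm.sum()>3:print(lo,mm.sum(),X[mm].min().round(1),X[mm].max().round(1),Y[mm].max().round(1))
E
```

```text
head 4356 188.5408950029761 [np.float64(-19.998181067223268), np.float64(19.97555178223749)] [np.float64(-19.54838857998662), np.float64(25.223042935076432)]
collar 3194 74.04013352794357 [-32.6650975   32.83761928] 43.10174959130794
116 19 -10.6 12.8 20.4
122 115 -12.0 12.8 21.0
128 43 -12.2 13.0 21.0
134 105 -12.7 13.2 20.9
140 107 -12.3 13.0 21.0
146 43 -12.7 12.6 21.0
158 110 -19.4 19.6 25.0
164 206 -19.7 19.8 25.0
170 224 -20.0 19.9 25.1
176 275 -20.0 20.0 25.1
182 1080 -19.9 19.9 25.1
188 3276 -20.0 20.0 25.2
```

```bash
python3 - <<'E'
from cell import robot
from h import *
x,y=576.2,-79
robot.servo_line((x,y,141),v=80);robot.sleep(0.3);st(robot,'s')
r=robot.servo_line((x,y,122),v=25,force_limit=6);st(robot,r)
if not r:
    r=robot.servo_line((x,y,110),v=25,force_limit=6);st(robot,r)
robot.sleep(.3);st(robot,'')
E
```

```text
s 14.73 [576.49 -79.1  141.49] [-0.14 -0.21 -2.38] [-0.04 -0.12  0.  ] 0.3198
False 15.64 [576.33 -79.05 122.11] [-0.21  0.15 -1.65] [-0.05 -0.09  0.  ] 0.3213
False 16.27 [576.2  -79.   109.91] [-0.24 -0.51 -2.8 ] [-0.02 -0.05 -0.08] 0.3193
 16.57 [576.27 -78.99 110.11] [ 0.51 -0.28 -1.44] [-0.03 -0.08  0.06] 0.3224
```

```bash
python3 - <<'E'
from cell import robot
from h import *
x,y=576.2,-79
z=110.
while z>93:
    z-=1
    r=robot.servo_line((x,y,z),v=20,force_limit=15)
    o=robot.get_obs();print(z,r,round(o['t'],2),o['tcp_pos'].round(2),o['contact_force'].round(1))
    if r or o['contact_force'][2]>14.5: break
E
```

```text
109.0 False 16.82 [576.15 -78.97 108.96] [-0.2 -0.  -3.2]
108.0 False 17.07 [576.14 -78.96 107.88] [-0.3  0.3 -2.5]
107.0 False 17.32 [576.13 -78.98 106.89] [ 0.1  0.1 -3. ]
106.0 False 17.57 [576.13 -78.99 105.89] [-1.   0.5 -3. ]
105.0 False 17.82 [576.26 -79.15 105.  ] [-0.6 -1.1 -2.1]
104.0 False 18.07 [576.39 -79.36 104.09] [-0.6 -2.4 -1.7]
103.0 False 18.32 [576.46 -79.56 103.1 ] [ 0.4 -4.  -1.9]
102.0 False 18.57 [576.59 -79.56 102.44] [-0.4 -5.2  0.9]
101.0 False 18.82 [576.7  -79.54 101.45] [-0.5 -4.9  0.7]
100.0 False 19.07 [576.79 -79.58 100.53] [ 0.1 -5.4  2.2]
99.0 False 19.32 [576.91 -79.61  99.64] [ 0.6 -5.2  2.5]
98.0 False 19.57 [576.87 -79.6   98.69] [ 1.  -6.4  3.4]
97.0 False 19.82 [576.9  -79.6   97.67] [ 0.9 -5.9  2.3]
96.0 False 20.07 [576.86 -79.57  96.47] [ 0.9 -5.3  0.7]
95.0 False 20.32 [576.87 -79.59  95.45] [ 0.2 -6.6  1.6]
94.0 False 20.57 [576.86 -79.58  94.44] [-0.  -5.5  1.3]
93.0 False 20.82 [576.78 -79.55  92.97] [ 1.9 -5.7 -2.5]
```

```bash
python3 - <<'E'
from cell import robot
from h import *
x,y=576.2,-79
z=93.
while z>84:
    z-=0.5
    r=robot.servo_line((x,y,z),v=15,force_limit=13)
    o=robot.get_obs();print(z,r,round(o['t'],2),o['tcp_pos'].round(2),o['contact_force'].round(1))
    if r or o['contact_force'][2]>11.5: break
E
```

```text
92.5 False 21.07 [576.83 -79.58  92.72] [ 0.5 -5.2  0.2]
92.0 False 21.32 [576.77 -79.55  92.14] [ 0.8 -4.8 -0.8]
91.5 False 21.57 [576.7  -79.5   91.61] [ 0.6 -5.9 -0.3]
91.0 False 21.82 [576.71 -79.55  91.25] [ 0.4 -5.3  0.5]
90.5 False 22.07 [576.71 -79.53  90.76] [ 0.6 -4.6 -0.3]
90.0 False 22.32 [576.72 -79.56  90.29] [ 0.3 -5.4  1.7]
89.5 False 22.57 [576.72 -79.54  90.03] [-0.7 -5.1  1.9]
89.0 False 22.82 [576.7  -79.55  89.54] [ 0.4 -5.4  2.9]
88.5 False 23.07 [576.74 -79.56  89.07] [-0.2 -5.1  1.9]
88.0 False 23.32 [576.73 -79.53  88.49] [ 0.2 -5.2  2.2]
87.5 False 23.57 [576.75 -79.55  88.05] [ 0.7 -5.9  2. ]
87.0 False 23.82 [576.75 -79.56  87.74] [ 0.3 -4.6  4.1]
86.5 False 24.07 [576.75 -79.62  87.65] [-1.7 -4.9  6.9]
86.0 False 24.32 [576.78 -79.62  87.64] [-2.3 -4.  10.2]
85.5 False 24.57 [576.76 -79.63  87.58] [-3.5 -4.2 12.6]
```

```bash
cat > meas.py <<'E'
from cell import robot
from h import *
import pickle
def meas(name,show=True):
    c=robot.get_calibration("wrist");p,z=robot.camera("wrist");pickle.dump((p,z,c),open(name+".pkl","wb"))
    cv2.imwrite(f"pics/{name}.png",cv2.resize(p[:,:,::-1],(800,600),interpolation=cv2.INTER_CUBIC))
    P=cloud(c,z)
    ax=np.array([np.cos(np.radians(-6.6)),np.sin(np.radians(-6.6))]);ay=np.array([-ax[1],ax[0]])
    L=(P[...,:2]-np.array([576.2,-79]));X=L@ax;Y=L@ay;Z=P[...,2]
    m=(z>0)&(np.abs(X)<13)&(Y>-5)&(Y<22)&(Z>85)&(Z<135);print("head top",m.sum(),np.median(Z[m]))
    m=(z>0)&(np.abs(X)<28)&(Y>30)&(Y<40)&(Z>50)&(Z<90);print("collar",m.sum(),np.median(Z[m]))
E
python3 - <<'E'
from meas import *
st(robot,'');meas("w4");st(robot,'')
E
```

```text
24.57 [576.76 -79.63  87.58] [-3.5  -4.16 12.57] [-1.02  0.79  0.03] 0.3181
head top 2197 105.97372708462487
collar 1416 74.06668855249976
 24.62 [576.79 -79.67  87.59] [-3.85 -3.91 12.36] [-1.04  0.68  0.01] 0.3185
```

View pics/w4.png

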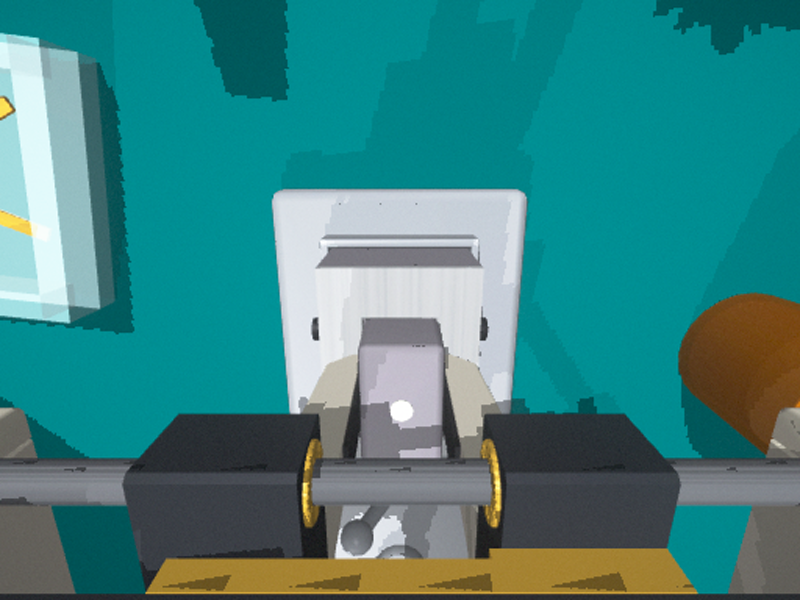

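```bash
python3 - <<'E'
from meas import *
robot.servo_line((576.7,-79.5,86.5),v=20,force_limit=10);st(robot,'')
robot.gripper_to(0.6);st(robot,'open');robot.sleep(0.2);meas("w5")
robot.servo_line((576.7,-79.5,160),v=150,force_limit=12);st(robot,'up')
meas("w6")
E
```

```text
24.88 [576.79 -79.66  87.63] [-2.45 -3.22  9.32] [-0.98  0.55  0.05] 0.3216
open 25.52 [576.64 -79.39  86.34] [0.36 0.39 0.99] [-0.05 -0.01 -0.04] 0.5996
head top 2226 106.06180239772132
collar 1423 74.0722271964708
up 26.41 [576.28 -79.37 159.45] [-0.03 -0.03 -1.26] [-0.02 -0.1   0.02] 0.6029
head top 1086 106.05681994485631
collar 717 74.05408027197268
```

View pics/w6.png

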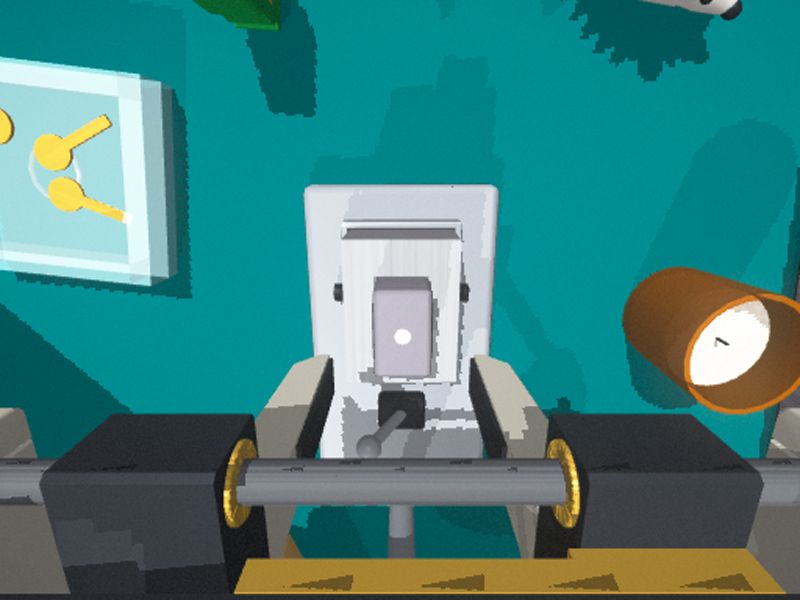

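Pack is in place: its head stands 32.0 mm above the collar, unchanged after release, and the gripper is clear. Lever ball is at (368,446). Next, the lever.

```bash
python3 - <<'E'
from meas import *
ax=np.array([np.cos(np.radians(-6.6)),np.sin(np.radians(-6.6))]);ay=np.array([-ax[1],ax[0]])
b=np.array([576.2,-79.]);
def W(X,Y,z): return (*(b+ax*X+ay*Y),z)
robot.gripper_to(0.0)
R=down(-6.6)
robot.servo_line(W(-62,-88,160),frame=R,v=150)
r=robot.servo_line(W(-62,-88,73),v=120,force_limit=6);robot.sleep(.2);o=st(robot,r)
X=-62
while X<-2:
    X+=3
    r=robot.servo_line(W(X,-88,73),v=40,force_limit=8)
    o=robot.get_obs();L=o['tcp_pos'][:2]-b;print(X,r,round(o['t'],2),(L@ax).round(2),(L@ay).round(2),o['contact_force'].round(1))
    if r or -(o['contact_force'][:2]@ax)>6: break
p,z=robot.camera("side");cv2.imwrite("pics/s7.png",cv2.resize(p[130:230,210:310,::-1],None,fx=5,fy=5,interpolation=cv2.INTER_CUBIC))
E
```

```text
False 29.38 [ 505.03 -159.56   73.82] [0.01 0.25 0.17] [-0.02 -0.09  0.01] 0.0072
-59 False 29.63 -58.61 -88.13 [-1.1  0.  -0.9]
-56 False 29.88 -55.77 -88.04 [0.7 0.4 0.1]
-53 False 30.13 -52.8 -88.04 [-0.9  0.8 -0.5]
-50 False 30.38 -49.81 -88.01 [0.8 0.5 0.7]
-47 False 30.63 -46.79 -88.03 [-0.7 -0.5 -0.4]
-44 False 30.88 -43.8 -88.02 [-0.6 -0.2 -0.9]
-41 False 31.13 -41.39 -87.76 [-2.3  0.6  2.9]
-38 False 31.38 -37.89 -88.0 [-1.9  0.4  2.1]
-35 False 31.63 -34.51 -88.09 [-1.4  0.2  1.1]
-32 False 31.88 -31.47 -88.14 [-1.2 -0.1  0.3]
-29 False 32.13 -28.57 -88.06 [-0.4  0.3  0.3]
-26 False 32.38 -25.67 -88.01 [-0.5  1.2  1.2]
-23 False 32.63 -22.66 -88.02 [ 0.1 -0.1  0.8]
-20 False 32.88 -19.69 -88.02 [0.3 0.4 0.3]
-17 False 33.13 -16.69 -88.02 [ 0.3 -0.   0.8]
-14 False 33.38 -13.7 -88.05 [-0.2  0.7 -1.2]
-11 False 33.63 -10.78 -88.05 [-0.4 -0.9  0.4]
-8 False 33.88 -7.84 -87.98 [-0.5  0.7  0.3]
-5 False 34.13 -4.83 -87.96 [-0.8  0.5 -1.1]
-2 False 34.38 -1.8 -87.97 [-0.7  0.2 -0.9]
```

View pics/s7.png

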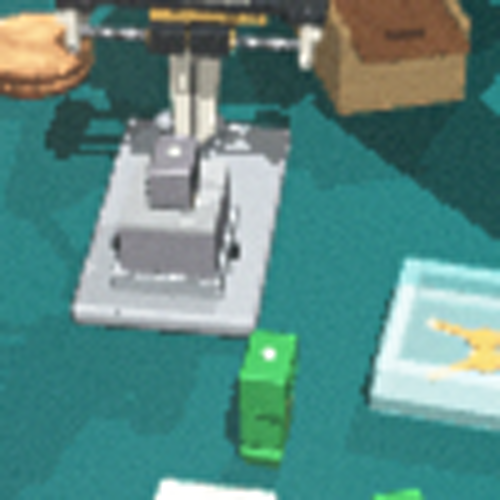

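```bash
python3 - <<'E'
from meas import *
meas("w8")
E
```

```text
head top 4729 105.95310189280177
collar 2762 73.93991327845387
```

View pics/w8.png

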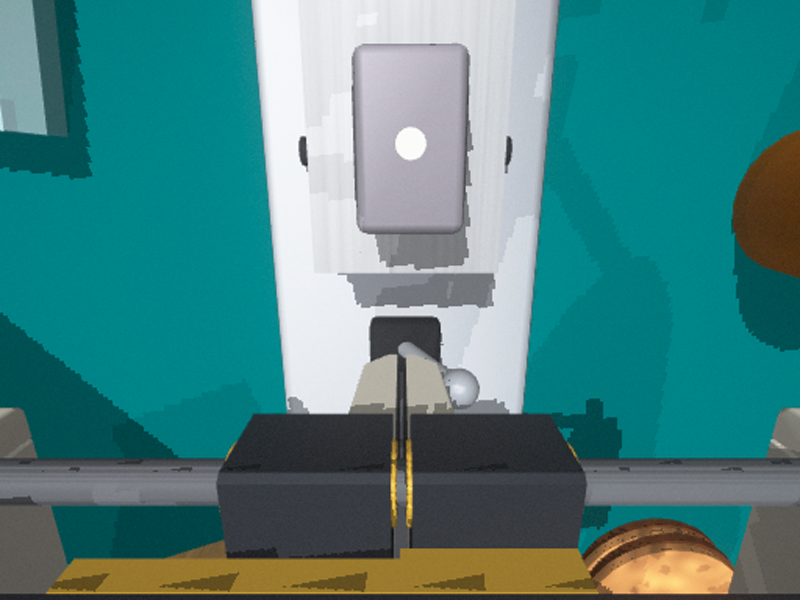

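The lever now leans to +x, its ball at (462,386) against the finger. I'll push on until it meets the stop.

```bash
python3 - <<'E'
from meas import *
ax=np.array([np.cos(np.radians(-6.6)),np.sin(np.radians(-6.6))]);ay=np.array([-ax[1],ax[0]])
b=np.array([576.2,-79.]);
def W(X,Y,z): return (*(b+ax*X+ay*Y),z)
X=-2
while X<14:
    X+=1
    r=robot.servo_line(W(X,-88,73),v=20,force_limit=8)
    o=robot.get_obs();L=o['tcp_pos'][:2]-b;print(X,r,round(o['t'],2),(L@ax).round(2),o['contact_force'].round(1))
    if r or -(o['contact_force'][:2]@ax)>6: break
p,z,c=0,0,0
meas("w9")
p,z,c=pickle.load(open("w9.pkl","rb"));P=cloud(c,z);D=P[...,:2]-b
Xl=D@ax;Yl=D@ay
m=(z>0)&(P[...,2]>60)&(P[...,2]<84)&(abs(Yl+90)<12)&(Xl>12)&(Xl<45);Q=np.c_[Xl[m],Yl[m],P[...,2][m]];print(len(Q),Q.min(0),Q.max(0))
E
```

```text
-1 False 34.73 -1.05 [-1.7 -0.3 -1.6]
0 False 34.98 -0.22 [-2.2  0.3 -0.2]
1 False 35.23 -0.05 [-5.9  0.4  1.6]
2 False 35.48 0.12 [-7.  -0.   3.1]
head top 4737 105.95425445729506
collar 2767 73.95549235926535
498 [ 12.03866557 -96.68600563  61.27087238] [ 29.90794153 -78.65091765  83.75674031]
```

View pics/w9.png

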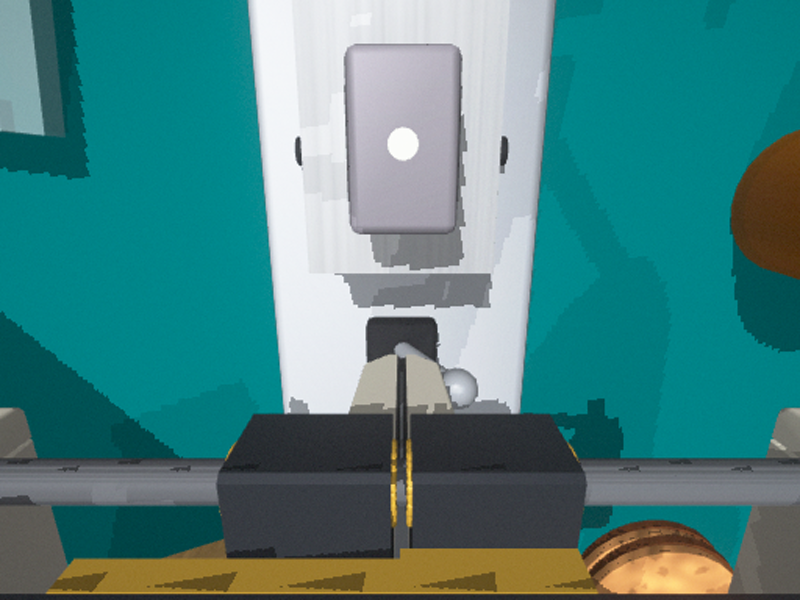

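Stop felt: the force rises to 7 N with no further motion, and the ball's outer edge is at +29.9 mm (22+8 expected). Retreating and checking.

```bash
python3 - <<'E'
from meas import *
ax=np.array([np.cos(np.radians(-6.6)),np.sin(np.radians(-6.6))]);ay=np.array([-ax[1],ax[0]])
b=np.array([576.2,-79.]);
def W(X,Y,z): return (*(b+ax*X+ay*Y),z)
robot.servo_line(W(-45,-88,73),v=100)
robot.servo_line(W(-45,-80,225),v=200)
robot.sleep(0.3);st(robot,'end')
meas("w10")
p,z,c=pickle.load(open("w10.pkl","rb"));P=cloud(c,z);D=P[...,:2]-b
Xl=D@ax;Yl=D@ay
m=(z>0)&(P[...,2]>60)&(P[...,2]<84)&(abs(Yl+90)<14)&(abs(Xl)<45);Q=np.c_[Xl[m],Yl[m],P[...,2][m]];print(len(Q),Q.min(0),Q.max(0))
p,z=robot.camera("side");cv2.imwrite("pics/s10.png",cv2.resize(p[:,:,::-1],(800,600)))
E
```

```text
end 37.36 [ 521.94 -153.18  224.05] [0.84 0.84 0.41] [-0.01 -0.11 -0.  ] 0.0041
head top 880 105.98312767689819
collar 619 73.99325133048059
190 [ 11.27021727 -96.89292465  60.08953509] [ 29.66795555 -82.12285258  80.16875167]
```

View pics/w10.png

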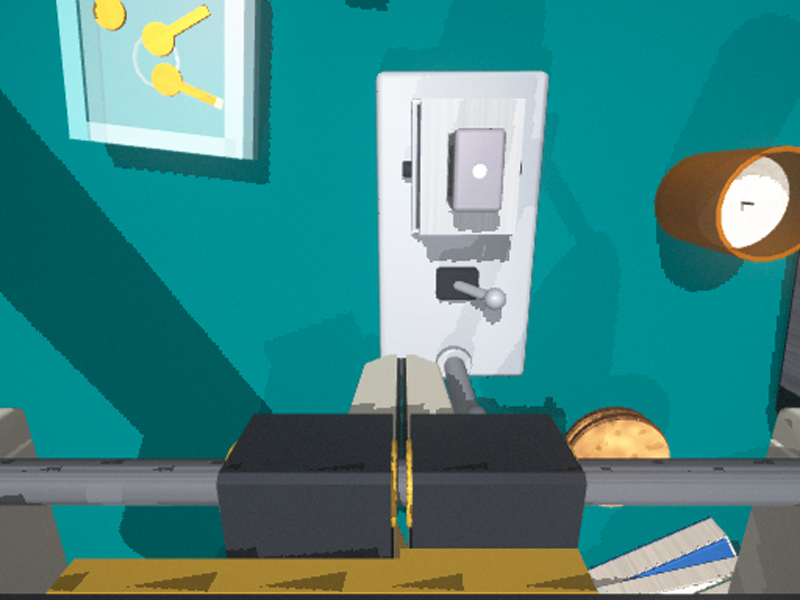

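View pics/s10.png

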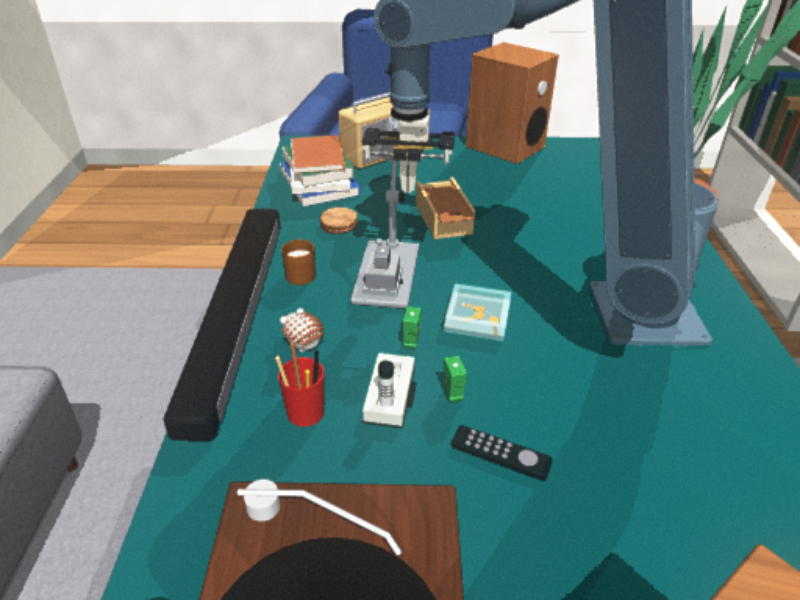

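The pack is home (head at (480,170) in the wrist view), the lever leans to +x with its ball at (494,298), and the arm is clear. In the side view everything else stands where it was.

```bash
python3 - <<'E'
from cell import robot
robot.finish_job();print(robot.get_obs()['t'])
E
```

```text
the job is handed in; nothing more can be done
the job is handed in; nothing more can be done
```

The battery pack is seated in the lamp's bay and let go, and the switch lever is pushed over to its stop. I handed the job in at about 37 s; no verdict was reported.

- **Pack:** It went into the bay with no side force until it met the ball, then to a hard stop on the collar at about 15 N of push. The head stands 32.0 mm above the collar, as it should. That stayed the same within 0.1 mm after release and to the end. The collar height did not change either, so the cradle was not pushed down.
- **Lever:** The force rose to 7 N with no more movement at the stop. The ball's outer edge is about 30 mm to the lamp's +x, which matches full on, and it stayed there after the arm backed off.
- **Everything else:** The last side picture shows the other objects standing where they were.

**One check disagreed:** the push past the ball read only about 6 N, where 8 to 14 N was expected. I sampled the force only after each step, so the peak may have been missed. I could not read the ball joint, so the click is inferred from the hard stop and from the pack staying down against the sprung contacts.

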